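Close the sample chamber's cover crosswise

TASK

The window cover of the small vacuum sample chamber is only half fastened: two diagonally opposite wing screws are about half-way down and the other two are still loose. Turning no screw more than about a sixth of a turn clockwise at a time, so that the cover never tips visibly to one side, first bring the two loose screws down level with the other two, then tighten all four fully home, both screws of one diagonal before those of the other. Do not shift the loupe, the dish or the tape that stand around it.

Things in the scene. Friction and masses are not known exactly. Their poses are not given: they have to be found in the camera images.
- chamber: Square grey-painted vacuum sample chamber, fixed to the worktop, 190 x 190 mm at its foot, body 180 x 180 x 36 mm. Origin at the middle of its underside, z up, x and y along its sides; a small round feedthrough sticks out of its +x side; eight upright pins, 62 mm over the worktop at their tops, guide the cover's edges. Its yaw varies from -0.8 to 1.5.
- cover: Steel cover plate, 156x156x10 mm, with a round window; origin mid-underside, z its normal. Springs push it up against the four screws, so the screws that are furthest down decide how it lies. Underside 39 mm over the worktop when closed. Tipped 0.040 rad (2.3 degrees) the window cracks: one screw 1.36 rad ahead of its diagonal partner.
- screw_1 (a joint): Turn of the wing screw at the chamber's (+60, +60) mm corner: 0 is loose, 2.0 rad is the stop, fully home; grows when turned clockwise as seen from above (tightening). Turns against a steady friction of about 0.12 N m plus the cover's springs (a few N) and stays where it is left. Diagonal partner: screw_3.
- screw_2 (a joint): The same for the screw at (+60, -60) mm. Diagonal partner: screw_4.
- screw_3 (a joint): The same for the screw at (-60, -60) mm. Diagonal partner: screw_1.
- screw_4 (a joint): The same for the screw at (-60, +60) mm. Diagonal partner: screw_2.
- screw_1_grip (a point): Middle of screw_1's black upright wing blade, on the screw axis: 70 mm long (point x), 11 mm thick (y; 15 mm at the end posts, 40 mm free between them), 28 mm high (14 above and below). z up. 93 mm over the worktop when loose, 83 home (sinks 5 mm per rad), 34 mm above the cover it presses on. Home, the blade points to the cover's middle.
- screw_2_grip (a point): The same for screw_2.
- screw_3_grip (a point): The same for screw_3.
- screw_4_grip (a point): The same for screw_4.
- loupe: Black standing loupe, 35 mm across, 39 mm high, loose, close beside the chamber; origin at the middle of its underside.
- dish: Turned aluminium dish with a lid, 63 mm across, 38 mm high, loose, close beside the chamber; origin at the middle of its underside.
- tape: Roll of brown tape, 92 mm across, 48 mm high, loose, near the front right corner of the worktop; origin at the middle of its underside. In front of it the enclosure's fixed upright post (30 mm square, full height) stands 335 mm ahead and 365 mm to the right of the robot's base axis: keep the arm clear of it.

How it is judged:
By the outcome, as a careful person would: the job done as asked, in the order asked, and still so for the second after the job is handed in, with the robot touching nothing.
It also fails if it takes over 72 s, if anything falls off the work surface, if the arm or the gripper's body presses on something with over 40 N, if the wrist force passes 120 N, or if a joint passes its speed limit or range.

ROBOT

A 6-joint arm with a two-finger parallel gripper is mounted at the origin on a cart in front of the work surface, level with it; the furniture and walls round the work are solid. World frame = base frame: x ahead of the robot, y to its left, z up, the work surface at z = 0. Lengths are in m, angles in rad, forces in N, time in s.
With the tool pointing down it reaches from about 0.25 to 0.775 m from the base axis. Payload 4 kg.
Tool frame: the origin (TCP) lies between the finger pads; the fingertips stand 17 mm ahead of it and the grasp point (between the pads) lies 2 mm behind it; z points along the fingers, y is the line along which they close (so a half turn about z gives the same grasp; the last joint's range is limited). The gripper opens to 85 mm and grips with 20 to 120 N. Pads are 22 mm wide; open, the fingers measure 114 mm over their backs; the gripper's body (76 mm by 85 mm) begins 54 mm behind the grasp point. The pads swing forward as they close: fully open they stand 13 mm farther back than shut.
Start: joints at [-1.365, 0.087, 1.371, -0, 1.684, -0.103], TCP at [0.167, -0.524, 0.248] pointing down, gripper open.
Joint ranges: [-3.1, 3.1], [-0.76, 2.03], [0.27, 2.55], [-1.08, 4.22], [0.17, 2.65], [-2.57, 2.57]. Speed limits (rad/s): [2.79, 2.79, 3.14, 3.14, 3.14, 3.14].

INTERFACE

Orientations are given as a unit quaternion [w, x, y, z].
In Python, from plant import ctrl gives the robot as it stands. The module is installed in compiled form; this text tells all that it offers.
- The arm moves only by the shell command python3 -m pendant 'ROWS'. ROWS is JSON, one flat list of numbers, 5 for each row, row after row: the shift along the tool's x, y, z in m, then the turn about the tool's z in rad, then the opening, from 0 (shut) to 1 (fully open). A call has 1 to 12 rows; each row shifts and turns the commanded pose from where the row before left it, along the tool's axes as they then stand; what a row does not reach is not made up. A row lasts 1/8 s, in which the tool goes at most 62.5 mm and 10.7 degrees, less where a joint would pass 70% of its speed; a pose out of reach is approached as far as the arm can. A call is refused whole if a number of a shift passes 0.0625 or a number of a turn 0.188, either way. A call with a gripper value outside its range is refused whole. The fingers move at their own pace and stop on an object; the grip force is fixed at half the most. Time passes only in rows, so rows that do not move let the fingers close. It gives the time, the measured TCP pose, the force, the opening and the grip force at its end, in the units of the state.
- ctrl.get_obs(): the state, without advancing time (a new reading comes with each control period).
- ctrl.grab_frame(name): name is "side" or "top"; returns (picture, depth): 400x640x3 uint8, red, green, blue; 400x640 float32, m along the optical axis (not along the pixel's ray), 0 where there is no reading.
- ctrl.camera_params(name): a dict with "vertical_fov" (degrees; the focal length in pixels is half the picture's height over the tangent of half this angle, whatever the lens; pixels are square), "cx", "cy" (the principal point, pixels), "distortion" ([k1, k2, p1, p2, k3] as OpenCV has them; the pictures are not rectified), "world_from_camera" (4x4, takes a point from camera to world coordinates). Camera axes: x right, y down, z forward; pixel columns grow to the right and rows downward; lengths in m; the calibration is good to about 2 mm. A picture is of the moment at which its call begins. camera_params takes no time and is no camera call.
- ctrl.sign_off(): hands the job in; it is judged then, once.
Trained networks look in the newest picture that a camera, given by its name, has taken for a name from the list of things; names that differ only in an ending like _2 or _b are one class to them, and where a whole thing is asked for, a point or a joint stands for the part that bears it (a point fixed in the world has none). Each returns a list of dicts, best first, with "score" (0 to 1); they miss things now and then, are a little off and sometimes report something else, mostly with a low value. They report only what shows in the picture. A call takes as long as a camera call.
- ctrl.cut_out(camera, target): "region" (400x640 bool, what is visible of it).
- ctrl.mark_of(camera, target): "location" ([x, y, z] in m, in world coordinates, good to about 4 mm: a listed point, or the origin of a listed thing).
The state is a dict: "time": time; "joint_positions": joint angles; "joint_vel": joint speeds; "effort": joint torques, N m; "position": TCP position; "eef_rot": TCP orientation; "ft_force": force on the tool from outside, world axes, zero at the start; "moment": the same for the moment, N m; "width": opening from 0.0 (shut) to 1.0 (fully open); "gripper_force": force on a finger pad.
Only numpy, scipy, OpenCV 4.12 (cv2) and the standard library are available. Lean on these libraries where they do the work, as an engineer would, in place of code of your own. Each camera call takes 0.05 s, during which the arm holds its last target. There are 200 camera calls.

## Working session

There is one attempt and no reset: what is moved stays moved. The work goes in short steps, Python scripts to look and compute and a shell command to move; the robot and the scene stay as the last step left them, time stands still between calls to the robot, and variables do not carry over. Pictures are saved under pics/ and viewed, at most 10 in all, crops included, and the job is handed in when it is done.

```bash
mkdir -p pics; cat > h.py <<'E'
import numpy as np, cv2
from plant import ctrl
def grab(n,f=None):
    p,d=ctrl.grab_frame(n)
    if f: cv2.imwrite('pics/'+f,p[:,:,::-1])
    return p,d
def world(n,mask,d):
    c=ctrl.camera_params(n);f=200/np.tan(np.radians(c['vertical_fov'])/2)
    v,u=np.nonzero(mask&(d>0));z=d[v,u]
    K=np.array([[f,0,c['cx']],[0,f,c['cy']],[0,0,1.]])
    q=cv2.undistortPoints(np.c_[u,v].astype(float)[:,None],K,np.array(c['distortion']))[:,0]
    P=np.c_[q*z[:,None],z,np.ones(len(z))]@np.array(c['world_from_camera']).T
    return P[:,:3],u,v
E
python3 - <<'E'
from h import *
np.set_printoptions(precision=4,suppress=True)
o=ctrl.get_obs();print(o['time'],o['position'],o['eef_rot'],o['width'])
for n in ['top','side']:
    p,d=grab(n,n+'0.png')
    print(n,ctrl.camera_params(n)['world_from_camera'])
    for t in ['chamber','cover','screw_1_grip','loupe','dish','tape']:
        print(t,[(np.round(r['location'],3).tolist(),round(r['score'],2)) for r in ctrl.mark_of(n,t)][:6])
E
```

```text
0.0 [ 0.1671 -0.5235  0.2471] [-0.0011  0.9881  0.1538 -0.0001] 1.0015845520634745
top [[-0.2179 -0.9205  0.3243  0.2151]
 [-0.976   0.2044 -0.0753  0.0206]
 [ 0.003  -0.3329 -0.943   1.0165]
 [ 0.      0.      0.      1.    ]]
chamber []
cover [([0.517, 0.115, 0.044], 0.73)]
screw_1_grip [([0.599, 0.133, 0.094], 0.62)]
loupe [([0.458, -0.009, -0.001], 0.6)]
dish [([0.606, 0.226, -0.002], 0.73)]
tape [([0.446, -0.332, 0.0], 0.77), ([0.514, 0.117, 0.043], 0.35)]
side [[ 0.9941 -0.0552  0.093   0.4217]
 [-0.1077 -0.5902  0.8001 -1.0408]
 [ 0.0107 -0.8054 -0.5926  0.8179]
 [ 0.      0.      0.      1.    ]]
chamber [([0.52, 0.12, 0.002], 0.77)]
cover [([0.518, 0.113, 0.043], 0.65)]
screw_1_grip [([0.595, 0.133, 0.09], 0.72)]
loupe [([0.459, -0.002, 0.002], 0.71)]
dish [([0.604, 0.223, 0.003], 0.58)]
tape [([0.45, -0.33, 0.002], 0.91)]
```

View pics/top0.png

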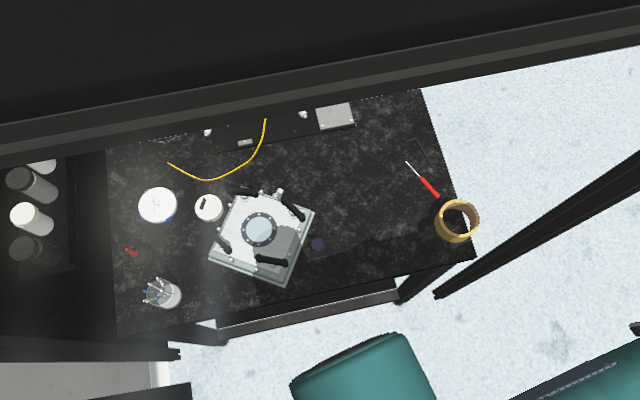

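View pics/side0.png

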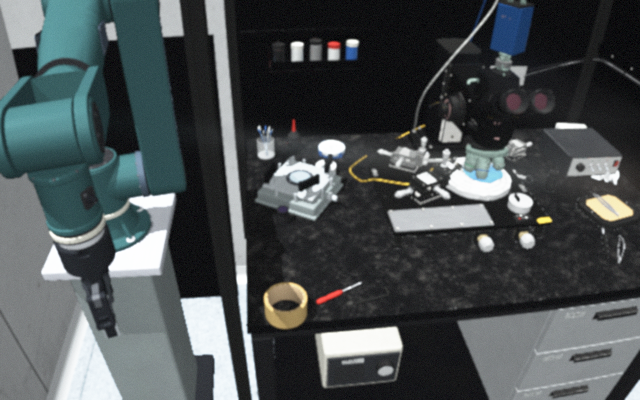

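```bash
python3 - <<'E'
from h import *
np.set_printoptions(precision=4,suppress=True)
C=np.array([.518,.114])
out=[]
for n in ['top','side']:
    p,d=grab(n)
    P,u,v=world(n,np.ones(d.shape,bool),d)
    m=np.hypot(*(P[:,:2]-C).T)<.14
    cov=m&(P[:,2]>.04)&(P[:,2]<.075)
    print(n,'coverz',np.percentile(P[cov,2],[10,50,90]))
    hi=m&(P[:,2]>.078)&(P[:,2]<.12)
    dark=p[v,u].max(1)<90
    im=np.zeros(d.shape,np.uint8);im[v[hi],u[hi]]=1
    k,lab,st,ce=cv2.connectedComponentsWithStats(im)
    for i in range(1,k):
        if st[i,4]<25: continue
        s=lab[v,u]==i
        Q=P[s]; top=Q[Q[:,2]>np.percentile(Q[:,2],95)-.012]
        q=top[:,:2]; (cx,cy),(w,h),a=cv2.minAreaRect(q.astype(np.float32))
        c0=q.mean(0);e=np.linalg.svd(q-c0,full_matrices=False)[2][0]
        print('blob',ce[i],st[i,4],'ctr',c0,'rect',cx,cy,w,h,'ang',np.arctan2(e[1],e[0]),'ztop',np.percentile(Q[:,2],95))
    # cutout
    for t in ['screw_1','cover','chamber']:
        R=ctrl.cut_out(n,t);print(t,len(R),[(r['region'].sum(),r['score']) for r in R])
    x0,y0=(180,160) if n=='top' else (240,130)
    c=cv2.resize(p[y0:y0+140,x0:x0+160],None,fx=2.5,fy=2.5,interpolation=cv2.INTER_CUBIC)
    out.append(np.clip(c.astype(float)*1.5,0,255).astype(np.uint8))
cv2.imwrite('pics/crop1.png',np.hstack(out)[:,:,::-1])
E
```

```text
top coverz [0.0518 0.0547 0.0593]
blob [241.9288 190.9438] 267 ctr [0.5989 0.1319] rect 0.5995571613311768 0.13205653429031372 0.06970427185297012 0.014766906388103962 ang 1.2524169383445627 ztop 0.10438454490744664
blob [292.8954 208.3096] 239 ctr [0.5342 0.0303] rect 0.5349501967430115 0.030103649944067 0.06807020306587219 0.01406216248869896 ang -2.569669912196536 ztop 0.10869663341597133
blob [218.2715 240.4389] 221 ctr [0.4982 0.1969] rect 0.4998096227645874 0.1976156234741211 0.06902991235256195 0.013198296539485455 ang -2.5660013951525076 ztop 0.10877800273100258
blob [271.9551 260.0082] 245 ctr [0.4335 0.0945] rect 0.4347884953022003 0.09476010501384735 0.06973861902952194 0.015073979273438454 ang 1.1736528806455917 ztop 0.10349595199363198
screw_1 4 [(np.int64(305), 0.86), (np.int64(233), 0.74), (np.int64(263), 0.6), (np.int64(272), 0.52)]
cover 1 [(np.int64(3938), 0.76)]
chamber 1 [(np.int64(3252), 0.96)]
side coverz [0.0511 0.0549 0.0606]
blob [291.016  151.5775] 187 ctr [0.4984 0.1933] rect 0.4976164400577545 0.19602006673812866 0.06856038421392441 0.017741108313202858 ang -2.5711252836013205 ztop 0.1063962486774977
blob [328.0179 162.3661] 112 ctr [0.5979 0.1256] rect 0.5989105105400085 0.13141277432441711 0.07020904123783112 0.014984997920691967 ang -1.9097862744077858 ztop 0.10381707214752252
blob [270.1558 171.9156] 154 ctr [0.4334 0.092 ] rect 0.4335559010505676 0.09589514136314392 0.07439771294593811 0.015134134329855442 ang -1.9824809637304623 ztop 0.1030956273914301
blob [308.9536 182.1224] 237 ctr [0.5333 0.0274] rect 0.5340628623962402 0.03077060356736183 0.06791222840547562 0.017888184636831284 ang -2.5521205102992726 ztop 0.10771794373420071
screw_1 4 [(np.int64(252), 0.77), (np.int64(144), 0.68), (np.int64(178), 0.54), (np.int64(249), 0.54)]
cover 1 [(np.int64(1405), 0.88)]
chamber 1 [(np.int64(2399), 0.62)]
```

View pics/crop1.png

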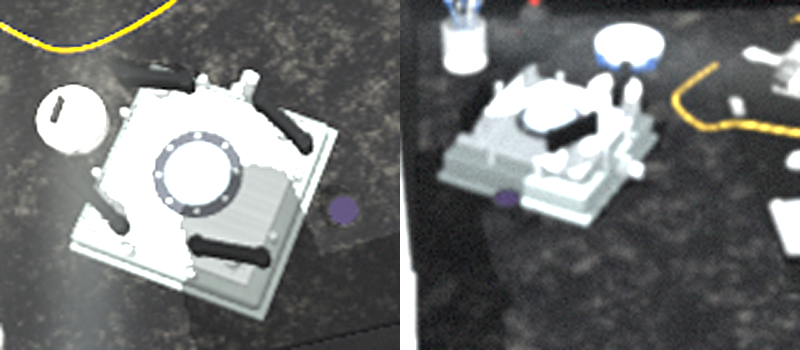

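The top crop shows the chamber and its four black blades: far (242,191), right (293,208), left (218,240) and near (272,260). The feedthrough is at about (278,194), between the far and right blades. So the yaw is about -0.57. Far is screw_1 (turn ≈0.97), right is screw_2 (≈0.07), near is screw_3 (≈1.05) and left is screw_4 (≈0.07). I'll first move back around the post.

```bash
cat >> h.py <<'E'
# screw: (x, y), home blade angle
S={1:(.599,.1318),2:(.5345,.0302),3:(.434,.095),4:(.4987,.1968)}
def pose():
    o=ctrl.get_obs();w,x,y,z=o['eef_rot'];th=np.arctan2(2*(x*y+w*z),1-2*(y*y+z*z))
    return o,np.array(o['position']),th
def to(x,y,z,th=None):
    o,p,t=pose();d=np.array([x,y,z])-p
    print('t %.2f pos'%o['time'],p.round(4),'th %.3f'%t,'j',np.round(o['joint_positions'],2))
    print('tool dx %.4f dy %.4f dz %.4f'%(d[0]*np.cos(t)+d[1]*np.sin(t),d[0]*np.sin(t)-d[1]*np.cos(t),-d[2]),'turn', None if th is None else round((t-th+np.pi)%(2*np.pi)-np.pi,3))
E
python3 -m pendant '[0,-0.052,0,0,1, 0,-0.052,0,0,1, 0,-0.052,0,0,1, 0,-0.052,0,0,1, 0,-0.052,0,0,1, 0.041,-0.009,0,0,1, 0.041,-0.009,0,0,1, 0.041,-0.009,0,0,1, 0.036,-0.037,0,0,1, 0.036,-0.037,0,0,1, 0.036,-0.037,0,0,1, 0.036,-0.037,0,0,1]'
python3 -c "
from h import *
to(.5345,.0302,.15,.576)"
```

```text
time: 2.6
position: [0.2898, -0.0268, 0.2487]
eef_rot: [0.001, 0.988, 0.154, 0.001]
ft_force: [1.2, -0.7, 1.2]
width: 0.998
gripper_force: 0.0
t 2.60 pos [ 0.2898 -0.0268  0.2487] th 0.309 j [-0.29 -0.52  1.87 -0.    1.8   0.97]
tool dx 0.2505 dy 0.0200 dz 0.0987 turn -0.267
```

```bash

python3 -m pendant '[0.05,0.004,0.012,0,0.6, 0.05,0.004,0.02,0,0.6, 0.05,0.004,0.02,0,0.6, 0.05,0.004,0.02,0,0.6, 0.05,0.004,0.02,0,0.6, 0,0,0.007,-0.134,0.6, 0,0,0,-0.134,0.6]'
python3 -c "
from h import *
to(.5345,.0302,.094,.576)"
```

```text
time: 3.48
position: [0.5334, 0.0288, 0.1472]
eef_rot: [-0.001, 0.958, 0.287, -0.002]
ft_force: [0.5, 0.3, -0.2]
width: 0.601
gripper_force: 0.0
t 3.48 pos [0.5334 0.0288 0.1472] th 0.582 j [-0.05  0.1   1.56 -0.    1.49  0.94]
tool dx 0.0017 dy -0.0006 dz 0.0532 turn 0.006
```

```bash

python3 -m pendant '[0.001,-0.001,0.027,0,0.6, 0,0,0.026,0,0.6, 0,0,0,0,0.6]'
python3 -m pendant '[0,0,0,0,0, 0,0,0,0,0, 0,0,0,0,0, 0,0,0,0,0]'
python3 -c "
from h import *
to(.5345,.0302,.094,.576)"
```

```text
time: 3.85
position: [0.532, 0.03, 0.0938]
eef_rot: [-0.001, 0.959, 0.284, -0.003]
ft_force: [-0.6, 0.0, -0.2]
width: 0.602
gripper_force: 0.0
time: 4.35
position: [0.5342, 0.0309, 0.0981]
eef_rot: [-0.001, 0.959, 0.285, 0.001]
ft_force: [-2.8, 5.5, 6.3]
width: 0.115
gripper_force: 59.7
t 4.35 pos [0.5342 0.0309 0.0981] th 0.577 j [-0.05  0.13  1.63  0.    1.38  0.94]
tool dx -0.0001 dy 0.0007 dz 0.0041 turn 0.001
```

```bash

python3 -m pendant '[0,0,0.001,0.155,0, 0,0,0.001,0.155,0, 0,0,0.001,0.155,0, 0,0,0.001,0.155,0, 0,0,0.001,0.155,0, 0,0,0,0.155,0, 0,0,0,0,0]'
python3 -c "
from h import *
to(.5345,.0302,.094,-.36);print(ctrl.get_obs()['moment'])"
```

```text
time: 5.22
position: [0.5341, 0.0313, 0.0935]
eef_rot: [-0.001, 0.984, -0.176, 0.001]
ft_force: [-3.8, 4.5, 7.2]
width: 0.115
gripper_force: 60.0
t 5.22 pos [0.5341 0.0313 0.0935] th -0.354 j [-0.05  0.14  1.63  0.    1.37  1.88]
tool dx 0.0008 dy 0.0009 dz -0.0005 turn 0.006
[ 0.69802963  0.72842923 -0.19094592]
```

```bash

python3 -m pendant '[0,0,0,0,0.6, 0,0,0,0,0.6, 0,0,-0.025,0,0.6, 0,0,-0.025,0,0.6, -0.03,-0.048,0,0,0.6, -0.03,-0.048,0,0,0.6, -0.03,-0.048,0,0,0.6, 0,0,0,-0.185,0.6, 0,0,0,-0.185,0.6, 0,0,0,-0.185,0.6, 0,0,0,-0.185,0.6, 0,0,0,-0.185,0.6]'
python3 -c "
from h import *
to(*S[4],.095,.573)"
```

```text
time: 6.72
position: [0.4994, 0.1957, 0.1407]
eef_rot: [0.0, 0.959, 0.285, -0.0]
ft_force: [-0.2, -0.1, 0.3]
width: 0.601
gripper_force: 0.0
t 6.72 pos [0.4994 0.1957 0.1407] th 0.578 j [ 0.27  0.1   1.57 -0.    1.47  1.26]
tool dx 0.0000 dy -0.0012 dz 0.0457 turn 0.005
```

```bash

python3 -m pendant '[0,-0.001,0.023,0,0.6, 0,0,0.022,0,0.6, 0,0,0,0,0, 0,0,0,0,0, 0,0,0,0,0, 0,0,0,0,0]'
python3 -c "
from h import *
to(*S[4],.095,.573);print(ctrl.get_obs()['moment'])"
```

```text
time: 7.48
position: [0.4989, 0.1973, 0.0976]
eef_rot: [-0.0, 0.959, 0.282, 0.001]
ft_force: [-2.6, 1.5, 3.6]
width: 0.118
gripper_force: 96.3
t 7.47 pos [0.4989 0.1973 0.0976] th 0.572 j [0.27 0.14 1.62 0.   1.38 1.27]
tool dx -0.0005 dy 0.0003 dz 0.0026 turn -0.001
[0.0519957  0.47271269 0.07681126]
```

```bash

python3 -m pendant '[0,0,0.001,0.155,0, 0,0,0.001,0.155,0, 0,0,0.001,0.155,0, 0,0,0.001,0.155,0, 0,0,0.001,0.155,0, 0,0,0,0.155,0, 0,0,0,0,0]'
python3 -c "
from h import *
to(*S[4],.094,-.36)"
python3 -m pendant '[0,0,0,0,0.6, 0,0,0,0,0.6, 0,0,-0.025,0,0.6, 0,0,-0.025,0,0.6]'
python3 -c "
from h import *
to(*S[1],.14,1.245)"
```

```text
time: 8.35
position: [0.4989, 0.1969, 0.0929]
eef_rot: [-0.0, 0.984, -0.178, 0.001]
ft_force: [-4.0, -0.3, 6.5]
width: 0.116
gripper_force: 96.9
t 8.35 pos [0.4989 0.1969 0.0929] th -0.359 j [ 0.27  0.14  1.63 -0.    1.37  2.2 ]
tool dx -0.0001 dy 0.0002 dz -0.0011 turn 0.001
time: 8.85
position: [0.4985, 0.1967, 0.141]
eef_rot: [0.0, 0.984, -0.178, -0.001]
ft_force: [0.7, 0.2, 1.0]
width: 0.6
gripper_force: 0.0
t 8.85 pos [0.4985 0.1967 0.141 ] th -0.358 j [ 0.27  0.1   1.57 -0.    1.47  2.2 ]
tool dx 0.1169 dy 0.0255 dz 0.0010 turn -1.603
```

```bash

python3 -m pendant '[0.058,0.013,0,0,0.6, 0.059,0.012,0,0,0.6, 0,0,0,-0.178,0.6, 0,0,0,-0.178,0.6, 0,0,0,-0.178,0.6, 0,0,0,-0.178,0.6, 0,0,0,-0.178,0.6, 0,0,0,-0.178,0.6, 0,0,0,-0.178,0.6, 0,0,0,-0.178,0.6, 0,0,0,-0.178,0.6]'
cat >> h.py <<'E'
H={1:.217,3:.217,2:-1.355,4:-1.355}
def meas(cams=('top','side')):
    for n in cams:
        p,d=grab(n);P,u,v=world(n,np.ones(d.shape,bool),d)
        for s,c in S.items():
            m=(np.hypot(*(P[:,:2]-c).T)<.042)&(P[:,2]>.08)&(P[:,2]<.112)
            if m.sum()<60: print(n,s,'hidden');continue
            (cx,cy),(w,h),a=cv2.minAreaRect(P[m,:2].astype(np.float32))
            q=P[m,:2];e=np.linalg.svd(q-q.mean(0),full_matrices=False)[2][0]
            th=np.arctan2(e[1],e[0]);rem=(th-H[s]+.3)%np.pi-.3
            print(n,s,m.sum(),'ctr %.4f %.4f size %.3f %.3f'%(cx,cy,w,h),'state %.2f'%(2-rem),'ztop %.4f'%np.percentile(P[m,2],95))
        for s,c in S.items():   # cover height beside each corner
            k=np.array(c)*.55+.45*np.array([.5166,.1134]); m=(np.hypot(*(P[:,:2]-k).T)<.012)&(P[:,2]<.07)&(P[:,2]>.03)
            print('  cover z near',s,np.round(np.median(P[m,2]),4) if m.any() else None)
E
python3 -c "
from h import *
to(*S[1],.091,1.245);meas()"
```

```text
time: 10.22
position: [0.5996, 0.1323, 0.1407]
eef_rot: [0.0, 0.811, 0.585, -0.0]
ft_force: [0.9, -0.2, 0.6]
width: 0.602
gripper_force: 0.0
t 10.22 pos [0.5996 0.1323 0.1407] th 1.250 j [ 0.13  0.27  1.37 -0.    1.5   0.45]
tool dx -0.0007 dy -0.0004 dz 0.0497 turn 0.005
top 1 hidden
top 2 209 ctr 0.5345 0.0300 size 0.013 0.069 state 1.00 ztop 0.1043
top 3 hidden
top 4 hidden
  cover z near 1 None
  cover z near 2 0.0547
  cover z near 3 None
  cover z near 4 None
side 1 108 ctr 0.5981 0.1280 size 0.073 0.014 state 1.00 ztop 0.1047
side 2 225 ctr 0.5340 0.0304 size 0.017 0.067 state 1.01 ztop 0.1031
side 3 146 ctr 0.4328 0.0950 size 0.071 0.016 state 1.08 ztop 0.1035
side 4 181 ctr 0.4976 0.1949 size 0.018 0.069 state 1.00 ztop 0.1029
  cover z near 1 0.0549
  cover z near 2 0.0527
  cover z near 3 0.0542
  cover z near 4 0.0553
```

```bash

python3 -m pendant '[-0.001,0,0.025,0,0.6, 0,0,0.024,0,0.6, 0,0,0,0,0, 0,0,0,0,0, 0,0,0,0,0, 0,0,0,0,0, 0,0,0.001,0.167,0, 0,0,0.001,0.167,0, 0,0,0,0.166,0, 0,0,0,0,0]'
python3 -c "
from h import *
to(*S[1],.091,.75)"
python3 -m pendant '[0,0,0,0,0.6, 0,0,0,0,0.6, 0,0,-0.025,0,0.6, 0,0,-0.025,0,0.6]'
python3 -c "
from h import *
to(*S[3],.14,1.15)"
```

```text
time: 11.58
position: [0.5992, 0.1319, 0.0913]
eef_rot: [-0.0, 0.931, 0.364, 0.0]
ft_force: [-3.5, 1.1, 3.2]
width: 0.115
gripper_force: 61.4
t 11.57 pos [0.5992 0.1319 0.0913] th 0.745 j [0.12 0.3  1.43 0.   1.4  0.95]
tool dx -0.0002 dy -0.0001 dz 0.0003 turn -0.005
time: 12.08
position: [0.5992, 0.1314, 0.1401]
eef_rot: [0.0, 0.932, 0.364, -0.0]
ft_force: [-0.7, 0.2, -0.1]
width: 0.6
gripper_force: 0.0
t 12.07 pos [0.5992 0.1314 0.1401] th 0.744 j [ 0.12  0.27  1.37 -0.    1.5   0.95]
tool dx -0.1461 dy -0.0852 dz 0.0001 turn -0.406
```

```bash

python3 -m pendant '[-0.049,-0.028,0,0,0.6, -0.049,-0.028,0,0,0.6, -0.048,-0.029,0,0,0.6, 0,0,0,-0.135,0.6, 0,0,0,-0.135,0.6, 0,0,0,-0.135,0.6]'
python3 -c "
from h import *
to(*S[3],.092,1.15)"
```

```text
time: 12.82
position: [0.4343, 0.0951, 0.1404]
eef_rot: [0.0, 0.838, 0.545, 0.0]
ft_force: [-0.5, -0.1, -0.0]
width: 0.602
gripper_force: 0.0
t 12.82 pos [0.4343 0.0951 0.1404] th 1.154 j [ 0.09 -0.1   1.78 -0.    1.47  0.51]
tool dx -0.0002 dy -0.0002 dz 0.0484 turn 0.004
```

```bash

python3 -m pendant '[0,0,0.025,0,0.6, 0,0,0.024,0,0.6, 0,0,0,0,0, 0,0,0,0,0, 0,0,0,0,0, 0,0,0,0,0, 0,0,0.001,0.16,0, 0,0,0.001,0.16,0, 0,0,0,0.16,0, 0,0,0,0,0]'
python3 -c "
from h import *
to(*S[3],.091,.67)"
python3 -m pendant '[0,0,0,0,0.6, 0,0,0,0,0.6, 0,0,-0.025,0,0.6, 0,0,-0.025,0,0.6]'
python3 -c "
from h import *
to(*S[1],.14,.747)"
```

```text
time: 14.08
position: [0.4336, 0.0957, 0.0902]
eef_rot: [-0.0, 0.944, 0.329, -0.0]
ft_force: [-6.0, 1.6, 0.9]
width: 0.113
gripper_force: 97.7
t 14.07 pos [0.4336 0.0957 0.0902] th 0.670 j [ 0.09 -0.06  1.84  0.    1.36  0.99]
tool dx -0.0001 dy 0.0008 dz -0.0008 turn 0.0
time: 14.58
position: [0.4344, 0.0951, 0.1399]
eef_rot: [0.0, 0.945, 0.328, 0.0]
ft_force: [0.4, -0.8, 0.4]
width: 0.6
gripper_force: 0.0
t 14.57 pos [0.4344 0.0951 0.1399] th 0.669 j [ 0.09 -0.1   1.78 -0.    1.47  0.99]
tool dx 0.1519 dy 0.0734 dz -0.0001 turn -0.078
```

```bash

python3 -m pendant '[0.051,0.024,0,0,0.6, 0.051,0.025,0,0,0.6, 0.05,0.024,0,0,0.6, 0,0,0.02,-0.08,0.6, 0,0,0.015,0,0.6, 0,0,0.015,0,0.6, 0,0,0,0,0, 0,0,0,0,0, 0,0,0,0,0, 0,0,0,0,0]'
python3 -c "
from h import *
to(*S[1],.09,.747)"
python3 -m pendant '[0,0,0.001,0.15,0, 0,0,0.001,0.15,0, 0,0,0.001,0.15,0, 0,0,0,0.14,0, 0,0,0,0,0, 0,0,0,0,0]'
python3 -c "
from h import *
to(*S[1],.09,.217);print(ctrl.get_obs()['moment'])"
```

```text
time: 15.82
position: [0.5991, 0.1321, 0.091]
eef_rot: [0.0, 0.931, 0.366, 0.001]
ft_force: [-2.4, -2.0, 5.1]
width: 0.115
gripper_force: 74.2
t 15.82 pos [0.5991 0.1321 0.091 ] th 0.748 j [ 0.12  0.3   1.43 -0.    1.4   0.95]
tool dx -0.0003 dy 0.0001 dz 0.0010 turn 0.001
time: 16.58
position: [0.5991, 0.1324, 0.0884]
eef_rot: [0.0, 0.997, 0.081, 0.001]
ft_force: [-3.7, -1.0, 6.6]
width: 0.116
gripper_force: 77.4
t 16.57 pos [0.5991 0.1324 0.0884] th 0.163 j [ 0.13  0.31  1.44 -0.    1.4   1.53]
tool dx -0.0002 dy 0.0005 dz -0.0016 turn -0.054
[-0.16395135  0.552856    1.22596764]
```

```bash

python3 -m pendant '[0,0,0,0,0.6, 0,0,0,0,0.6, 0,0,-0.025,0,0.6, 0,0,-0.027,0,0.6, 0,0,0,-0.17,0.6, 0,0,0,-0.17,0.6, 0,0,0,-0.17,0.6]'
python3 -c "
from h import *
to(*S[3],.14,.67);meas(['side'])"
```

```text
time: 17.45
position: [0.5986, 0.1323, 0.1376]
eef_rot: [-0.0, 0.944, 0.331, -0.0]
ft_force: [0.6, -0.3, -0.0]
width: 0.599
gripper_force: 0.0
t 17.45 pos [0.5986 0.1323 0.1376] th 0.674 j [0.12 0.27 1.38 0.   1.49 1.02]
tool dx -0.1518 dy -0.0736 dz -0.0024 turn 0.004
side 1 161 ctr 0.5976 0.1315 size 0.067 0.019 state 2.02 ztop 0.0993
side 2 224 ctr 0.5341 0.0307 size 0.018 0.068 state 1.02 ztop 0.1033
side 3 175 ctr 0.4332 0.0945 size 0.071 0.018 state 1.56 ztop 0.1007
side 4 185 ctr 0.4983 0.1954 size 0.017 0.070 state 0.98 ztop 0.1028
  cover z near 1 0.0506
  cover z near 2 0.0494
  cover z near 3 0.0509
  cover z near 4 0.0518
```

```bash

python3 -m pendant '[-0.051,-0.025,0,0,0.6, -0.05,-0.024,0,0,0.6, -0.051,-0.024,0,0,0.6, 0,0,0.018,0,0.6, 0,0,0.015,0,0.6, 0,0,0.015,0,0.6, 0,0,0,0,0, 0,0,0,0,0, 0,0,0,0,0, 0,0,0,0,0]'
python3 -c "
from h import *
to(*S[3],.09,.67)"
python3 -m pendant '[0,0,0.001,0.13,0, 0,0,0.001,0.13,0, 0,0,0.001,0.13,0, 0,0,0,0.12,0, 0,0,0,0,0, 0,0,0,0,0]'
python3 -c "
from h import *
to(*S[3],.09,.217);print(ctrl.get_obs()['moment'])"
```

```text
time: 18.75
position: [0.4341, 0.0963, 0.0908]
eef_rot: [-0.001, 0.945, 0.328, 0.0]
ft_force: [-3.7, 4.2, 2.1]
width: 0.12
gripper_force: 60.6
t 18.75 pos [0.4341 0.0963 0.0908] th 0.669 j [ 0.09 -0.06  1.84  0.    1.36  0.99]
tool dx -0.0009 dy 0.0009 dz 0.0008 turn -0.001
time: 19.5
position: [0.4341, 0.0961, 0.0885]
eef_rot: [-0.0, 0.997, 0.081, 0.0]
ft_force: [-4.5, 3.1, 5.6]
width: 0.121
gripper_force: 66.5
t 19.50 pos [0.4341 0.0961 0.0885] th 0.163 j [ 0.09 -0.06  1.84  0.    1.36  1.5 ]
tool dx -0.0003 dy 0.0011 dz -0.0015 turn -0.054
[0.53538299 0.73470733 1.17307641]
```

```bash

python3 -m pendant '[0,0,0,0,0.6, 0,0,0,0,0.6, 0,0,-0.025,0,0.6, 0,0,-0.027,0,0.6, 0.044,0.041,0,0,0.6, 0.044,0.041,0,0,0.6, 0,0,0,-0.185,0.6, 0,0,0,-0.185,0.6, 0,0,0,-0.185,0.6, 0,0,0,-0.185,0.6, 0,0,0,-0.185,0.6, 0,0,0,-0.185,0.6]'
python3 -m pendant '[0,0,0,-0.185,0.6, 0,0,0,-0.185,0.6, 0,0,0,-0.185,0.6, 0,0,0,-0.185,0.6, 0,0,0,-0.185,0.6, 0,0,0,-0.185,0.6, 0,0,0,-0.185,0.6, 0,0,0,-0.185,0.6]'
python3 -c "
from h import *
to(*S[2],.091,2.782);meas()"
```

```text
time: 21.0
position: [0.5342, 0.0276, 0.139]
eef_rot: [0.0, 0.804, 0.595, -0.0]
ft_force: [0.3, -0.7, -0.0]
width: 0.604
gripper_force: 0.0
time: 22.0
position: [0.5342, 0.0277, 0.1391]
eef_rot: [0.0, 0.193, 0.981, -0.0]
ft_force: [-0.4, -0.5, 0.2]
width: 0.599
gripper_force: 0.0
t 22.00 pos [0.5342 0.0277 0.1391] th 2.754 j [-0.05  0.1   1.57 -0.    1.47 -1.24]
tool dx 0.0007 dy 0.0025 dz 0.0481 turn -0.028
top 1 hidden
top 2 68 ctr 0.5417 0.0278 size 0.011 0.028 state 1.12 ztop 0.1034
top 3 hidden
top 4 264 ctr 0.4997 0.1977 size 0.015 0.069 state 1.01 ztop 0.1037
  cover z near 1 None
  cover z near 2 None
  cover z near 3 None
  cover z near 4 0.0494
side 1 161 ctr 0.5990 0.1292 size 0.068 0.017 state 2.02 ztop 0.0989
side 2 219 ctr 0.5337 0.0293 size 0.018 0.067 state 0.99 ztop 0.1032
side 3 183 ctr 0.4329 0.0952 size 0.069 0.021 state 2.03 ztop 0.0987
side 4 131 ctr 0.4901 0.1972 size 0.015 0.052 state 0.98 ztop 0.1023
  cover z near 1 0.0499
  cover z near 2 0.0487
  cover z near 3 0.0494
  cover z near 4 0.0507
```

```bash

python3 -m pendant '[0.001,0.0025,0.024,-0.028,0.6, 0,0,0.024,0,0.6, 0,0,0,0,0, 0,0,0,0,0, 0,0,0,0,0, 0,0,0,0,0, 0,0,0.001,0.167,0, 0,0,0.001,0.167,0, 0,0,0,0.166,0, 0,0,0,0,0]'
python3 -c "
from h import *
to(*S[2],.091,2.282)"
python3 -m pendant '[0,0,0,0,0.6, 0,0,0,0,0.6, 0,0,-0.025,0,0.6, 0,0,-0.025,0,0.6]'
python3 -c "
from h import *
to(*S[4],.14,2.782)"
```

```text
time: 23.35
position: [0.5348, 0.0312, 0.0904]
eef_rot: [0.001, 0.418, 0.908, 0.001]
ft_force: [0.5, 3.4, 3.5]
width: 0.117
gripper_force: 85.7
t 23.35 pos [0.5348 0.0312 0.0904] th 2.278 j [-0.05  0.14  1.63  0.    1.37 -0.76]
tool dx -0.0005 dy -0.0009 dz -0.0006 turn -0.004
time: 23.85
position: [0.5334, 0.0305, 0.1388]
eef_rot: [-0.001, 0.419, 0.908, -0.001]
ft_force: [0.3, -0.1, -0.3]
width: 0.6
gripper_force: 0.0
t 23.85 pos [0.5334 0.0305 0.1388] th 2.278 j [-0.05  0.1   1.57 -0.    1.47 -0.76]
tool dx 0.1490 dy 0.0816 dz -0.0012 turn -0.504
```

```bash

python3 -m pendant '[0.05,0.027,0,0,0.6, 0.05,0.027,0,0,0.6, 0.049,0.028,0,0,0.6, 0,0,0.01,-0.168,0.6, 0,0,0.012,-0.168,0.6, 0,0,0.012,-0.168,0.6, 0,0,0.014,0,0.6, 0,0,0,0,0, 0,0,0,0,0, 0,0,0,0,0, 0,0,0,0,0]'
python3 -c "
from h import *
to(*S[4],.091,2.782)"
python3 -m pendant '[0,0,0.001,0.167,0, 0,0,0.001,0.167,0, 0,0,0,0.166,0, 0,0,0,0,0, 0,0,0,0,0.6, 0,0,0,0,0.6, 0,0,-0.025,0,0.6, 0,0,-0.025,0,0.6]'
python3 -c "
from h import *
to(*S[2],.14,2.282)"
```

```text
time: 25.22
position: [0.5, 0.1967, 0.0926]
eef_rot: [0.001, 0.18, 0.984, -0.001]
ft_force: [-3.6, -3.9, 4.7]
width: 0.11
gripper_force: 122.0
t 25.23 pos [0.5    0.1967 0.0926] th 2.780 j [ 0.27  0.14  1.63 -0.    1.37 -0.94]
tool dx 0.0012 dy -0.0004 dz 0.0016 turn -0.002
time: 26.22
position: [0.4995, 0.1977, 0.139]
eef_rot: [-0.001, 0.417, 0.909, -0.0]
ft_force: [-0.2, 0.3, 0.5]
width: 0.602
gripper_force: 0.0
t 26.23 pos [0.4995 0.1977 0.139 ] th 2.281 j [ 0.27  0.11  1.57  0.    1.47 -0.44]
tool dx -0.1499 dy -0.0826 dz -0.0010 turn -0.001
```

Now finish screw_2, then screw_4.

```bash

python3 -m pendant '[-0.05,-0.028,0,0,0.6, -0.05,-0.027,0,0,0.6, -0.05,-0.028,0,0,0.6, 0,0,0.02,0,0.6, 0,0,0.015,0,0.6, 0,0,0.015,0,0.6, 0,0,0,0,0, 0,0,0,0,0, 0,0,0,0,0, 0,0,0,0,0]'
python3 -c "
from h import *
to(*S[2],.09,2.282)"
python3 -m pendant '[0,0,0.001,0.145,0, 0,0,0.001,0.145,0, 0,0,0.001,0.145,0, 0,0,0,0.14,0, 0,0,0,0,0, 0,0,0,0,0]'
python3 -c "
from h import *
to(*S[2],.09,1.787);print(ctrl.get_obs()['moment'])"
python3 -m pendant '[0,0,0,0,0.6, 0,0,0,0,0.6, 0,0,-0.025,0,0.6, 0,0,-0.027,0,0.6, 0,0,0,-0.18,0.6, 0,0,0,-0.18,0.6, 0,0,0,-0.18,0.6]'
python3 -c "
from h import *
to(*S[4],.14,2.282);meas(['side'])"
```

```text
time: 27.48
position: [0.5353, 0.0305, 0.0905]
eef_rot: [0.001, 0.417, 0.909, 0.001]
ft_force: [-0.0, 3.1, 3.7]
width: 0.119
gripper_force: 81.3
t 27.48 pos [0.5353 0.0305 0.0905] th 2.281 j [-0.05  0.14  1.63  0.    1.37 -0.76]
tool dx 0.0003 dy -0.0008 dz 0.0005 turn -0.001
time: 28.22
position: [0.5349, 0.0303, 0.0881]
eef_rot: [0.001, 0.656, 0.755, 0.0]
ft_force: [-2.6, 2.5, 6.5]
width: 0.118
gripper_force: 88.6
t 28.23 pos [0.5349 0.0303 0.0881] th 1.711 j [-0.05  0.14  1.63 -0.    1.36 -0.19]
tool dx -0.0000 dy -0.0004 dz -0.0019 turn -0.076
[0.49232262 0.48897206 1.60672705]
time: 29.1
position: [0.5344, 0.0292, 0.1378]
eef_rot: [-0.0, 0.431, 0.903, -0.001]
ft_force: [-0.3, 0.3, -0.0]
width: 0.603
gripper_force: 0.0
t 29.10 pos [0.5344 0.0292 0.1378] th 2.251 j [-0.05  0.1   1.57 -0.    1.46 -0.73]
tool dx 0.1527 dy 0.0778 dz -0.0022 turn -0.031
side 1 124 ctr 0.6049 0.1305 size 0.058 0.017 state 2.01 ztop 0.0989
side 2 112 ctr 0.5350 0.0291 size 0.015 0.073 state 1.98 ztop 0.0987
side 3 183 ctr 0.4328 0.0955 size 0.069 0.018 state 2.01 ztop 0.0989
side 4 hidden
  cover z near 1 0.0502
  cover z near 2 0.0498
  cover z near 3 0.0498
  cover z near 4 0.0509
```

```bash

python3 -m pendant '[0.051,0.026,0,0,0.6, 0.051,0.026,0,0,0.6, 0.051,0.026,0,0,0.6, 0,0,0.018,-0.031,0.6, 0,0,0.015,0,0.6, 0,0,0.015,0,0.6, 0,0,0,0,0, 0,0,0,0,0, 0,0,0,0,0, 0,0,0,0,0]'
python3 -c "
from h import *
to(*S[4],.09,2.282)"
python3 -m pendant '[0,0,0.001,0.145,0, 0,0,0.001,0.145,0, 0,0,0.001,0.145,0, 0,0,0,0.14,0, 0,0,0,0,0, 0,0,0,0,0]'
python3 -c "
from h import *
to(*S[4],.09,1.787);print(ctrl.get_obs()['moment'])"
python3 -m pendant '[0,0,0,0,0.6, 0,0,0,0,0.6, 0,0,-0.025,0,0.6, 0,0,-0.027,0,0.6, 0,0,-0.05,0,0.6, 0,0,-0.05,0,0.6]'
python3 -c "
from h import *
to(.3,.1,.25)"
```

```text
time: 30.4
position: [0.4996, 0.1963, 0.091]
eef_rot: [0.0, 0.42, 0.908, -0.001]
ft_force: [-3.1, -4.7, 2.6]
width: 0.116
gripper_force: 60.3
t 30.40 pos [0.4996 0.1963 0.091 ] th 2.276 j [ 0.27  0.14  1.63 -0.    1.37 -0.43]
tool dx 0.0009 dy -0.0004 dz 0.0010 turn -0.006
time: 31.15
position: [0.499, 0.196, 0.0886]
eef_rot: [0.001, 0.658, 0.753, -0.002]
ft_force: [-6.6, -5.6, 6.3]
width: 0.114
gripper_force: 76.7
t 31.15 pos [0.499  0.196  0.0886] th 1.706 j [ 0.27  0.15  1.63 -0.    1.37  0.14]
tool dx 0.0008 dy -0.0002 dz -0.0014 turn -0.081
[-0.87898662  0.86822029  1.58217906]
time: 31.9
position: [0.5, 0.198, 0.2406]
eef_rot: [-0.0, 0.659, 0.752, 0.0]
ft_force: [0.4, -0.8, -0.7]
width: 0.602
gripper_force: 0.0
t 31.90 pos [0.5    0.198  0.2406] th 1.702 j [0.27 0.06 1.41 0.   1.67 0.14]
tool dx -0.0711 dy -0.2110 dz -0.0094 turn None
```

```bash

python3 -m pendant '[-0.018,-0.053,0,0,0.6, -0.018,-0.053,0,0,0.6, -0.018,-0.053,0,0,0.6, -0.018,-0.053,0,0,0.6, 0,0,0,0,0.6]'
python3 -c "
from h import *
meas()
for n in ['top','side']:
    grab(n,n+'_end.png')
    for t in ['loupe','dish','tape']: print(n,t,[(np.round(r['location'],3).tolist(),round(r['score'],2)) for r in ctrl.mark_of(n,t)][:2])
"
```

```text
time: 32.52
position: [0.2972, 0.0981, 0.24]
eef_rot: [0.001, 0.66, 0.751, 0.002]
ft_force: [0.5, 0.0, 1.1]
width: 0.602
gripper_force: 0.0
top 1 190 ctr 0.6008 0.1311 size 0.072 0.016 state 1.98 ztop 0.0992
top 2 229 ctr 0.5349 0.0305 size 0.014 0.069 state 2.00 ztop 0.0993
top 3 hidden
top 4 245 ctr 0.4996 0.1969 size 0.014 0.068 state 2.00 ztop 0.0991
  cover z near 1 0.0493
  cover z near 2 0.0494
  cover z near 3 0.0517
  cover z near 4 0.0493
side 1 156 ctr 0.5987 0.1299 size 0.067 0.019 state 2.04 ztop 0.0985
side 2 118 ctr 0.5348 0.0292 size 0.016 0.072 state 1.98 ztop 0.0991
side 3 182 ctr 0.4330 0.0931 size 0.068 0.020 state 2.00 ztop 0.0992
side 4 82 ctr 0.4983 0.1950 size 0.013 0.069 state 1.96 ztop 0.0984
  cover z near 1 0.0503
  cover z near 2 0.0495
  cover z near 3 0.0498
  cover z near 4 0.0506
top loupe [([0.451, -0.329, 0.001], 0.72), ([0.457, -0.01, 0.002], 0.46)]
top dish [([0.604, 0.227, -0.001], 0.56)]
top tape [([0.448, -0.331, -0.001], 0.57)]
side loupe [([0.455, -0.002, 0.003], 0.65)]
side dish [([0.603, 0.226, 0.003], 0.43)]
side tape [([0.451, -0.331, -0.001], 0.74)]
```

View pics/side_end.png

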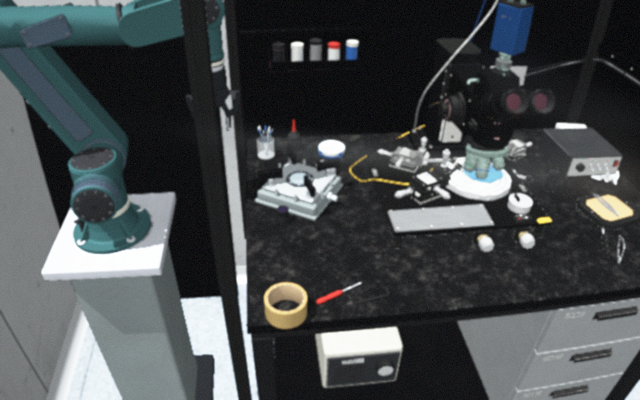

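The side picture shows the cover lying flat at (300,185), the blades pointing inward, the arm clear, and the loupe, dish and tape where they were. All four screws measure about 2.0 rad.

```bash
python3 -c "
from plant import ctrl
print(ctrl.sign_off())"
```

```text
the job is handed in; nothing more can be done
None
```

The job is handed in: all four screws measure about 2.0 rad (fully home), with the diagonal of screws 1 and 3 tightened before that of 2 and 4, the cover lies flat, and the loupe, dish and tape are where they were, at about 33 s of the 72 s allowed.

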